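Push the slide of a drill jig past its spring catch and home under the drill bush

ROBOT

A 6-joint arm with a two-finger parallel gripper is mounted at the origin on a cart in front of the work surface, level with it; the furniture and walls round the work are solid. World frame = base frame: x ahead of the robot, y to its left, z up, the work surface at z = 0. Lengths are in m, angles in rad, forces in N, time in s.
With the tool pointing down it reaches from about 0.2 to 0.875 m from the base axis. Payload 3.4 kg.
Tool frame: the origin (TCP) lies at the very end of the fingers, on their centre line; the grasp point (between the pads) lies 19 mm behind it; z points along the fingers, y is the line along which they close (so a half turn about z gives the same grasp; the last joint's range is limited). The gripper opens to 94 mm and grips with 3 to 60 N. Pads are 16 mm wide; open, the fingers measure 119 mm over their backs; the gripper's body (75 mm by 177 mm) begins 78 mm behind the grasp point.
Start: joints at [-1.366, 0.276, 1.505, -0, 1.361, -0.121], TCP at [0.184, -0.545, 0.167] pointing down, gripper open.
Joint ranges: [-2.89, 2.89], [-0.75, 2.08], [0.22, 2.7], [-1.18, 4.32], [0.11, 2.71], [-2.7, 2.7]. Speed limits (rad/s): [2.57, 2.57, 3.14, 3.14, 3.14, 3.14].

INTERFACE

Orientations are given as [roll, pitch, yaw] about the fixed x, y, z axes, in that order (R = Rz(yaw) Ry(pitch) Rx(roll)).
In Python, from plant import * gives the robot as it stands. The module is installed in compiled form; this text tells all that it offers.
- The arm moves only by the tool jog_arm, never from a script. Its argument "increments" is a list of rows, each a list of 4 numbers: the shift along the tool's x, y, z in units of 30 cm (1.0 is 30 cm), then the turn about the tool's z in units of 180 degrees (1.0 is 180 degrees). A call has 1 to 8 rows; each row is the pose to reach, as a shift and turn from the pose commanded when the call began, along the tool's axes at that moment, turning the shorter way round; what a row does not reach only later rows make up. A row lasts 1/10 s, in which the tool goes at most 50 mm and 8.59 degrees, less where a joint would pass 70% of its speed; a pose out of reach is approached as far as the arm can. A call with a number of a shift or a turn outside -1 to 1 is refused whole. A call with a gripper value outside its range is refused whole. "hand" is the opening, from 0 (shut) to 1 (fully open), set as the call begins (left out, the last holds). The fingers move at their own pace and stop on an object; "force" is the grip in N (left out, the last holds). Time passes only in rows, so rows that repeat a pose let the fingers close. It gives the time, the measured TCP pose, the force, the opening and the grip force at its end, in the units of the state.
- sense(): the state, without advancing time (a new reading comes with each control period).
- get_image(name): name is "scene" or "top" or "wrist"; returns (picture, depth): 384x512x3 uint8, red, green, blue; 384x512 float32, m along the optical axis (not along the pixel's ray), 0 where there is no reading.
- camera_info(name): a dict with "intrinsics" (3x3 intrinsics, pixels), "distortion" ([k1, k2, p1, p2, k3] as OpenCV has them; the pictures are not rectified), "camera_from_world" (4x4, takes a point from world to camera coordinates); the wrist camera has in their place "tool_from_camera" (4x4, takes a point from camera to tool coordinates, whose origin is the TCP and whose axes are the flange's). Camera axes: x right, y down, z forward; pixel columns grow to the right and rows downward; lengths in m; the calibration is good to about 2 mm. A picture is of the moment at which its call begins: read the wrist's pose just before it. camera_info takes no time and is no camera call.
- hand_in(): hands the job in; it is judged then, once.
The state is a dict: "time": time; "joint_positions": joint angles; "qvel": joint speeds; "effort": joint torques, N m; "eef_pos": TCP position; "orientation": TCP orientation; "wrist_force": force on the tool from outside, world axes, zero at the start; "ft_torque": the same for the moment, N m; "width": opening from 0.0 (shut) to 1.0 (fully open); "grasp_force": force on a finger pad.
Only numpy, scipy, OpenCV 4.12 (cv2) and the standard library are available. Lean on these libraries where they do the work, as an engineer would, in place of code of your own. Each camera call takes 0.05 s, during which the arm holds its last target. There are 200 camera calls.

TASK

The slide of the drill jig, loaded with a brass hose joiner, waits short of the spring catch. With the fingertips of the closed gripper press the catch's serrated thumb pad, behind the slide, right down and keep it down while you push the slide towards the drill bush, past the catch tooth and up to the end stop; then let go so that the catch springs up and locks it there. Pick nothing up: the joiner stays lying in its nest and the tools and other things on the bench stay where they are.

Things in the scene. Friction and masses are not known exactly. Their poses are not given: they have to be found in the camera images.
- drill_jig: Drill jig screwed to the bench, 260x150x97 mm. Origin: centre of its underside. Its x points the way the slide must go, z up. Bed top z=26 mm, with a 36 mm wide groove along its middle. Gibs along both sides (|y| 36 to 60, x -62 to 106 mm) reach z=49. Bridge with the drill bush at x 51 to 79, 97 mm high. End stop face at x=108 mm. Fixed.
- catch (a joint): Spring catch, metres pushed straight down: 0 = up, 0.010 = bottomed. About 3.5 N to start, 7.5 N at the bottom. Thumb pad and tooth are one bar and sink together; both stand 8 mm over the bed when up. The slide passes only with the catch at least 0.007 down; pressed flush with the bed (0.008) is enough.
- catch_pad (a point): Middle of the top of the catch's serrated thumb pad, which is 30 mm wide (y) and runs from 51 mm behind to 51 mm ahead of this point along the jig's x (jig x -126 to -24 mm), at jig z=34 mm when up; its front part runs under the slide. Moves with the catch.
- catch_tooth (a point): Middle of the top of the catch tooth, 8 mm long (jig x 87 to 95 mm), 28 mm wide, in the way of the slide's nose rib. Moves with the catch.
- jig_slide: Slide of the jig, 130 mm long (x), 88 wide, 0.7 kg, loose in the gibs; deck top 20 mm over the bed, hollow below. Origin: under its centre, on the bed. Nose at +65 mm with a rib 10 mm thick that meets the tooth. At jig x=-3 to 17 mm at the start, blocked at 22, at the end stop 43. Once locked it has 3 mm play.
- slide_push (a point): Centre of the rear face of the upright push plate at the tail of the slide (slide x=-65 mm): face 60 mm wide, from 11 to 42 mm above the bed; this point is 30 mm above the bed. The face looks along the jig's -x. The finger that presses the pad can push here with its outside.
- slide_nest (a point): Point in the V nest of the slide (slide x=22 mm, 34 mm above the bed) where the middle of the seated hose joiner lies.
- hose_joiner: Brass hose joiner, 74 mm long, 17 mm thick with a 25 mm collar, lying loose across the slide in the V nest; origin at its middle, y along its axis. Rides with the slide.
- marker_red: black marker pen with a red band, 14x136x15 mm, lying by the jig; origin under its centre; leave it alone
- nut_driver: red-handled nut driver, 29x196x29 mm, lying by the jig; origin under its centre; leave it alone
- caliper: steel caliper lying flat, 76x229x9 mm; origin under its centre; leave it alone
- tape_roll: roll of brown packing tape, 108 mm across, 48 mm high; origin under its centre; leave it alone

How it is judged:
By the outcome, as a careful person would: the job done as asked, in the order asked, and still so for the second after the job is handed in, with the robot touching nothing.
It also fails if it takes over 32 s, if anything falls off the work surface, if the arm or the gripper's body presses on something with over 40 N, if the wrist force passes 120 N, or if a joint passes its speed limit or range.

## Working session

There is one attempt and no reset: what is moved stays moved. The work goes in short steps, Python scripts to look and compute and a tool call to move; the robot and the scene stay as the last step left them, time stands still between calls to the robot, and variables do not carry over. Pictures are saved under pics/ and viewed, at most 10 in all, crops included, and the job is handed in when it is done.

Besides the shell and the picture viewer there is one more tool, called after "Call:" as a command line: name --pt "numbers of a row" for each row, then --argument value for the rest. jog_arm: Moves the arm, as the interface text tells. Its arguments: {"type":"object","properties":{"increments":{"type":"array","items":{"type":"array","items":{"type":"number"}}},"hand":{"type":"number"},"force":{"type":"number"}},"required":["increments"]}

```bash
mkdir -p pics; cat > h.py <<'E'
from plant import *
import numpy as np, cv2
def save(n,f):
    im,d=get_image(n); cv2.imwrite(f'pics/{f}.png',im[:,:,::-1]); np.save(f'pics/{f}.npy',d); return im,d
def world(n,d,uv,T=None):
    c=camera_info(n); K=np.array(c['intrinsics']); u,v=uv
    z=np.median(d[v-1:v+2,u-1:u+2])
    p=cv2.undistortPoints(np.array([[uv]],float),K,np.array(c['distortion']))[0,0]
    P=np.array([p[0]*z,p[1]*z,z,1])
    return (np.linalg.inv(np.array(c['camera_from_world']))@P)[:3]
E
python3 - <<'E'
from h import *
save('top','t0');save('scene','s0'); print(sense())
E
```

```text
{'time': 0.1, 'joint_positions': array([-1.36601912e+00,  2.76486041e-01,  1.50599361e+00,  9.93211174e-06,
        1.36072094e+00, -1.20953977e-01]), 'qvel': array([ 0.00048388, -0.00139941, -0.00393782, -0.00057051,  0.00125999,
       -0.00178296]), 'effort': array([ 1.67167345e-03, -4.05452478e+01, -2.37780869e+01,  7.03174341e-02,
        2.98323145e-02, -4.36491052e-05]), 'eef_pos': array([ 0.18390659, -0.54418721,  0.16642253]), 'orientation': array([-3.13999763e+00, -2.03652570e-04,  3.25728946e-01]), 'wrist_force': array([-0.71954586, -0.7922771 , -0.33616353]), 'ft_torque': array([-0.04217509,  0.02013389,  0.01501765]), 'grasp_force': 0.0, 'width': 0.9994553470719665}
```

View pics/t0.png

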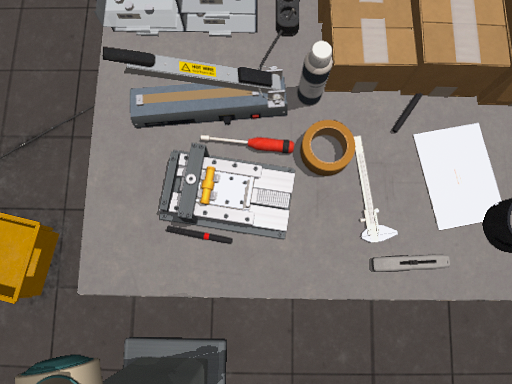

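View pics/s0.png

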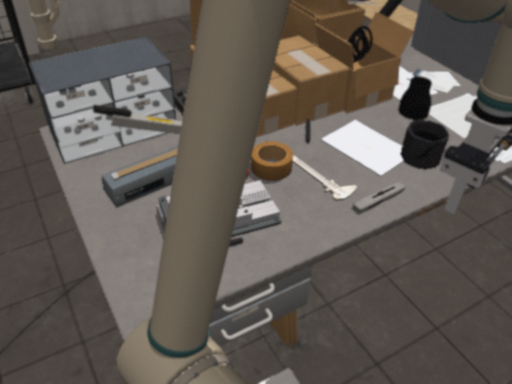

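The top view shows the jig at about (228,195) with its bridge on the left (190,182), and the serrated pad on the right at about (272,199). I'll enlarge that area and fit the jig pose.

```bash
python3 - <<'E'
import cv2,numpy as np
from h import *
im=cv2.imread('pics/t0.png')[135:255,150:310]; cv2.imwrite('pics/t0c.png',cv2.resize(im,(800,600),interpolation=cv2.INTER_CUBIC))
d=np.load('pics/t0.npy')
for uv in [(272,199),(290,199),(258,199),(232,190),(190,180),(220,130),(150,220),(292,172),(285,234),(162,215),(175,153)]: print(uv,world('top',d,uv).round(4))
E
```

```text
(272, 199) [ 0.5355 -0.3116  0.0338]
(290, 199) [ 0.5412 -0.3498  0.007 ]
(258, 199) [ 0.5351 -0.2836  0.0335]
(232, 190) [ 0.5502 -0.2318  0.0453]
(190, 180) [ 0.5575 -0.1554  0.0953]
(220, 130) [ 6.912e-01 -1.999e-01 -3.000e-04]
(150, 220) [ 0.4939 -0.0613 -0.001 ]
(292, 172) [ 0.5975 -0.3535  0.0119]
(285, 234) [ 0.4685 -0.3395  0.0086]
(162, 215) [ 0.5028 -0.0886  0.0124]
(175, 153) [ 0.6239 -0.1151  0.0478]
```

View pics/t0c.png

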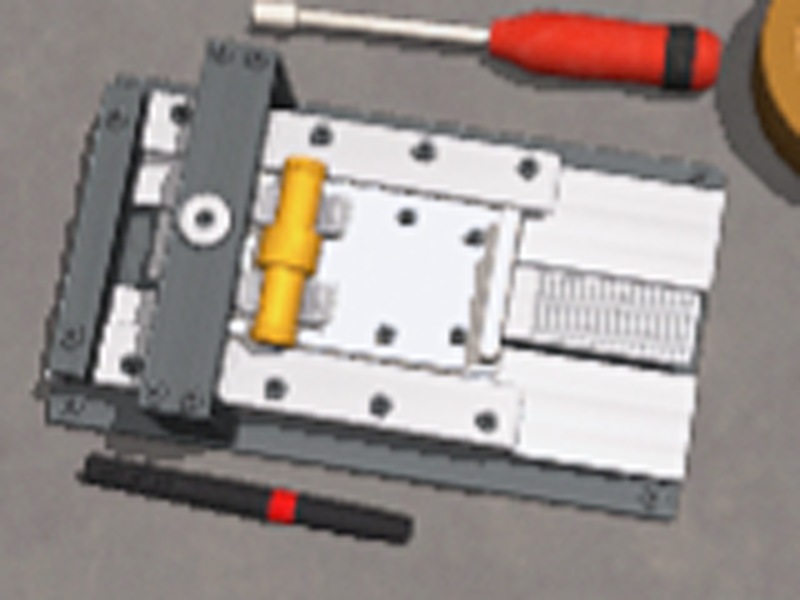

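```bash
cat >> h.py <<'E'
def onz(n,uv,z):
    c=camera_info(n); K=np.array(c['intrinsics'])
    p=cv2.undistortPoints(np.array([[uv]],float),K,np.array(c['distortion']))[0,0]
    T=np.linalg.inv(np.array(c['camera_from_world'])); r=T[:3,:3]@np.array([p[0],p[1],1]); o=T[:3,3]
    return o+r*(z-o[2])/r[2]
E
python3 - <<'E'
from h import *
f=lambda x,y,z:onz('top',(150+x/5-.4,135+y/5-.4),z)
P={'padfront':f(537,301,.034),'padend':f(696,326,.034),'plate1':f(520,210,.068),'plate2':f(497,362,.068),
'gibL0':f(560,165,.049),'gibL1':f(518,448,.049),'gibfrontL':f(220,400,.049),'bush':f(204,219,.097),'bedR1':f(725,190,.026),'bedR2':f(688,480,.026)}
for k,v in P.items(): print(k,v.round(4))
for a,b in [('padend','padfront'),('gibL1','gibfrontL'),('bedR2','bedR1'),('plate2','plate1'),('padend','bush')]:
    v=P[b]-P[a]; print(a,b,np.degrees(np.arctan2(v[1],v[0])),np.hypot(*v[:2]))
E
```

```text
padfront [ 0.5435 -0.2815  0.034 ]
padend [ 0.5344 -0.3452  0.034 ]
plate1 [ 0.5726 -0.2743  0.068 ]
plate2 [ 0.5127 -0.2665  0.068 ]
gibL0 [ 0.596  -0.2898  0.049 ]
gibL1 [ 0.4822 -0.275   0.049 ]
gibfrontL [ 0.4991 -0.1583  0.049 ]
bush [ 0.5602 -0.1562  0.097 ]
bedR1 [ 0.5927 -0.3577  0.026 ]
bedR2 [ 0.4734 -0.3427  0.026 ]
padend padfront 81.81092915079974 0.06440562728444975
gibL1 gibfrontL 81.72868594900007 0.11784909838258484
bedR2 bedR1 -7.149260920570324 0.12018475615015758
plate2 plate1 -7.41392620711489 0.06046188705432579
padend bush 82.21088551480146 0.19074719945737448
```

Jig pose: yaw 82.2°, origin (0.551, -0.221). The size checks agree: 191 mm from bush to pad end, and the plate is 60 mm wide. The slide sits at about x=14.5 mm. I'll move above the pad with the gripper closed and the finger line along the jig's x.

Call:
jog_arm --pt "0.12 -0.03 0 0.02" --pt "0.26 -0.07 0 0.05" --pt "0.4 -0.11 0 0.08" --pt "0.54 -0.15 0 0.11" --pt "0.68 -0.19 0 0.147" --pt "0.8 -0.23 0 0.147" --pt "0.93 -0.27 0 0.147" --pt "0.93 -0.27 0 0.147" --hand 0 --force 20

```text
time: 0.9
eef_pos: [0.4258, -0.3754, 0.1667]
orientation: [-3.139, -0.001, -0.131]
wrist_force: [-0.5, -0.1, 0.2]
width: 0.353
grasp_force: 0.0
```

```bash
cat >> h.py <<'E'
from scipy.spatial.transform import Rotation as Ro
J0=np.array([.5514,-.2206]); A=np.radians(82.2); U=np.array([np.cos(A),np.sin(A)]); V=np.array([-U[1],U[0]])
def go(x,y,z):
    s=sense(); R=Ro.from_euler('xyz',s['orientation']).as_matrix(); g=np.r_[J0+x*U+y*V,z]
    d=s['eef_pos'][:2]-J0
    print('t',s['time'],'jig',(d@U).round(4),(d@V).round(4),s['eef_pos'].round(4),'rpy',s['orientation'].round(4),'F',s['wrist_force'].round(2),'w',round(s['width'],3))
    print('units',(R.T@(g-s['eef_pos'])/.3).round(4))
E
python3 - <<'E'
from h import *
go(-.08,0,.10)
E
```

```text
t 0.9 jig -0.1704 0.1034 [ 0.4258 -0.3754  0.1667] rpy [-3.1393e+00 -1.2000e-03 -1.3090e-01] F [-0.47 -0.08  0.25] w 0.353
units [ 0.346  -0.2989  0.2235]
```

Call:
jog_arm --pt "0.1 -0.08 0.03 0.005" --pt "0.2 -0.17 0.1 0.005" --pt "0.3 -0.25 0.17 0.005" --pt "0.345 -0.3 0.22 0.005" --pt "0.345 -0.3 0.22 0.005" --pt "0.345 -0.3 0.22 0.005" --pt "0.345 -0.3 0.22 0.005"

```text
time: 1.6
eef_pos: [0.5365, -0.3051, 0.102]
orientation: [3.14, -0.001, -0.153]
wrist_force: [0.0, 0.4, -0.2]
width: 0.008
grasp_force: 0.0
```

```bash
python3 - <<'E'
from h import *
go(-.08,0,.04)
c=camera_info('wrist'); print(np.array(c['tool_from_camera']).round(3))
im,d=save('wrist','w1'); t,_=save('top','t1')
h=cv2.resize(t[135:255,150:310],(400,300),interpolation=cv2.INTER_CUBIC)
cv2.imwrite('pics/m1.png',np.hstack([im[:300,100:500],h])[:,:,::-1])
E
```

```text
t 1.6 jig -0.0857 0.0033 [ 0.5365 -0.3051  0.102 ] rpy [ 3.1403e+00 -6.0000e-04 -1.5280e-01] F [ 0.04  0.35 -0.16] w 0.008
units [ 0.0104 -0.0194  0.2065]
[[ 0.001 -0.97  -0.243  0.071]
 [ 1.     0.001 -0.001  0.001]
 [ 0.001 -0.243  0.97  -0.218]
 [ 0.     0.     0.     1.   ]]
```

View pics/w1.png

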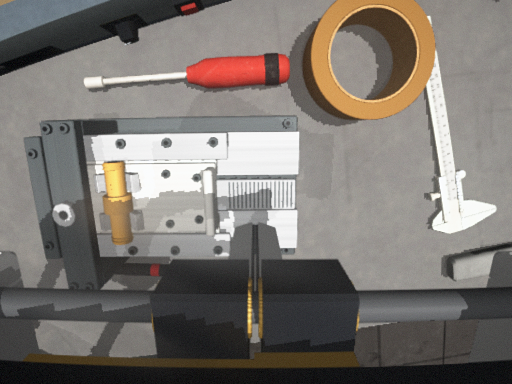

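View pics/m1.png

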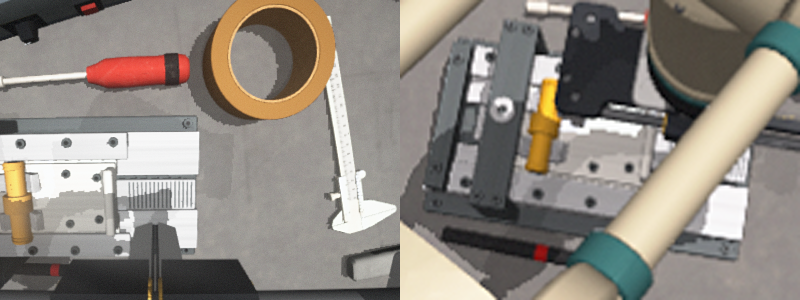

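The wrist view shows the pad from x=225 to 296 with its centreline at row 195, the push plate at column 213, and the bush at (64,214). I'll check these against the jig frame.

```bash
python3 - <<'E'
from h import *
c=camera_info('wrist');s=sense();R=Ro.from_euler('xyz',s['orientation']).as_matrix()
T=np.array(c['tool_from_camera']);K=np.array(c['intrinsics'])
def f(uv,z):
    p=cv2.undistortPoints(np.array([[uv]],float),K,np.array(c['distortion']))[0,0]
    r=R@T[:3,:3]@np.r_[p,1]; o=s['eef_pos']+R@T[:3,3]; P=o+r*(z-o[2])/r[2]; d=P[:2]-J0; return (d@U).round(4),(d@V).round(4)
for n,uv,z in [('bush',(64,214),.097),('padend u',(297,180),.034),('padend d',(297,209),.034),('pad front up',(218,180),.034),('plate u',(217,165),.068),('plate d',(217,236),.068),('bed corner',(298,132),.026),('bed corner2',(297,249),.026)]: print(n,f(uv,z))
E
```

```text
bush (np.float64(0.0642), np.float64(-0.0012))
padend u (np.float64(-0.1277), np.float64(-0.0132))
padend d (np.float64(-0.1282), np.float64(0.0159))
pad front up (np.float64(-0.0516), np.float64(-0.0144))
plate u (np.float64(-0.0556), np.float64(-0.0336))
plate d (np.float64(-0.0526), np.float64(0.0298))
bed corner (np.float64(-0.1291), np.float64(-0.0583))
bed corner2 (np.float64(-0.1302), np.float64(0.0621))
```

The poses agree to within 2 mm, so I'll descend.

Call:
jog_arm --pt "0.01 0.0 0.06 -0.005" --pt "0.01 0.0 0.12 -0.005" --pt "0.01 0.0 0.17 -0.005" --pt "0.01 0.0 0.2 -0.005" --pt "0.01 0.0 0.2 -0.005" --pt "0.01 0.0 0.2 -0.005"

```text
time: 2.3
eef_pos: [0.5403, -0.3048, 0.0419]
orientation: [3.141, -0.001, -0.137]
wrist_force: [0.3, 0.3, 0.2]
width: 0.004
grasp_force: 0.0
```

```bash
python3 - <<'E'
from h import *
go(-.08,0,.026)
E
```

```text
t 2.3 jig -0.0849 -0.0004 [ 0.5403 -0.3048  0.0419] rpy [ 3.1409e+00 -1.0000e-03 -1.3660e-01] F [0.3  0.3  0.16] w 0.004
units [-0.0016 -0.0163  0.053 ]
```

Pose is aligned; now pressing down to about z=0.026.

Call:
jog_arm --pt "0 0 0.01 0" --pt "0 0 0.02 0" --pt "0 0 0.03 0" --pt "0 0 0.04 0" --pt "0 0 0.047 0" --pt "0 0 0.053 0" --pt "0 0 0.053 0"

```text
time: 3.0
eef_pos: [0.54, -0.3039, 0.0249]
orientation: [-3.141, 0.001, -0.136]
wrist_force: [-0.5, 0.2, 0.4]
width: 0.005
grasp_force: 0.0
```

No contact force at z=0.025, so I'll look before going further.

```bash
python3 - <<'E'
from h import *
go(-.08,0,.026)
im,d=save('wrist','w2')
cv2.imwrite('pics/w2c.png',cv2.resize(im[90:290,120:390],(800,593),interpolation=cv2.INTER_CUBIC)[:,:,::-1])
go(-.08,0,.026)
E
```

```text
t 3.0 jig -0.0841 0.0 [ 0.54   -0.3039  0.0249] rpy [-3.1414e+00  6.0000e-04 -1.3600e-01] F [-0.49  0.24  0.44] w 0.005
units [ 0.0001 -0.0137 -0.0036]
t 3.05 jig -0.0842 -0.0001 [ 0.5401 -0.304   0.0251] rpy [-3.1415e+00  3.0000e-04 -1.3600e-01] F [ 0.4  -0.51  0.13] w 0.003
units [-0.0003 -0.014  -0.003 ]
```

View pics/w2c.png

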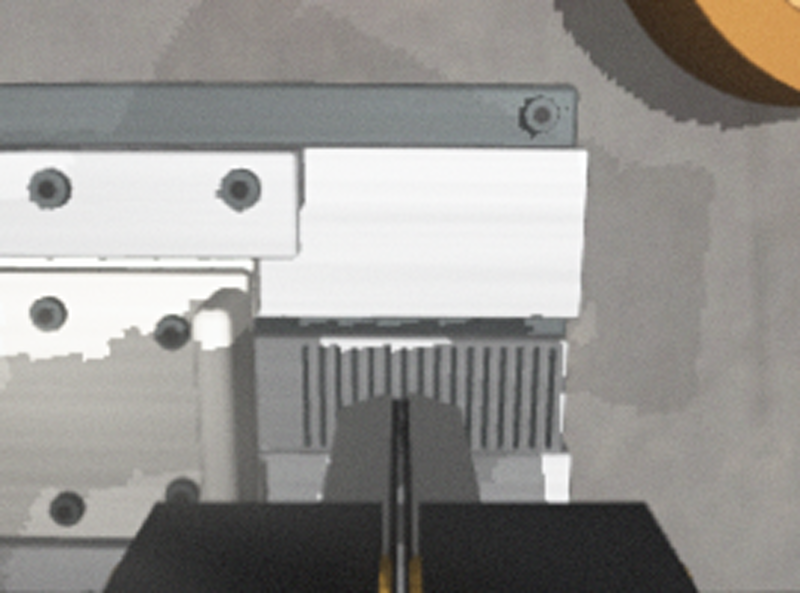

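```bash
python3 - <<'E'
from h import *
c=camera_info('wrist');s=sense();R=Ro.from_euler('xyz',s['orientation']).as_matrix()
T=np.array(c['tool_from_camera']);K=np.array(c['intrinsics']); d=np.load('pics/w2.npy')
def f(uv):
    p=cv2.undistortPoints(np.array([[uv]],float),K,np.array(c['distortion']))[0,0]; z=np.median(d[uv[1]-1:uv[1]+2,uv[0]-1:uv[0]+2])
    P=s['eef_pos']+R@(T[:3,:3]@(np.r_[p,1]*z)+T[:3,3]); e=P[:2]-J0; return (e@U).round(4),(e@V).round(4),P[2].round(4)
for n,uv in [('pad',(292,212)),('pad2',(225,220)),('pad3',(300,230)),('bed',(265,171)),('bedlow',(300,250)),('finger tip',(250,228)),('finger tip2',(262,228)),('finger',(245,245)),('plate',(191,220)),('tape',(385,90))]: print(n,f(uv))
E
```

```text
pad (np.float64(-0.1121), np.float64(-0.0082), np.float64(0.0341))
pad2 (np.float64(-0.0636), np.float64(-0.0022), np.float64(0.0344))
pad3 (np.float64(-0.1183), np.float64(0.0052), np.float64(0.0351))
bed (np.float64(-0.0926), np.float64(-0.0368), np.float64(0.0266))
bedlow (np.float64(-0.1203), np.float64(0.0248), np.float64(0.0266))
finger tip (np.float64(-0.0824), np.float64(-0.0106), np.float64(0.0747))
finger tip2 (np.float64(-0.0895), np.float64(-0.0107), np.float64(0.0749))
finger (np.float64(-0.0803), np.float64(-0.0106), np.float64(0.0999))
plate (np.float64(-0.0465), np.float64(-0.0135), np.float64(0.0687))
tape (np.float64(-0.1659), np.float64(-0.0914), np.float64(0.0483))
```

```bash
python3 - <<'E'
from h import *
c=camera_info('wrist');T=np.array(c['tool_from_camera']);K=np.array(c['intrinsics']); Ti=np.linalg.inv(T)
pts=np.array([[0,0,0],[.008,0,0],[.008,.0125,0],[.008,-.0125,0],[.011,0,-.042],[0,0,-.042],[0,0,-.02]])
rv=cv2.Rodrigues(Ti[:3,:3])[0]
print(cv2.projectPoints(pts,rv,Ti[:3,3],K,np.array(c['distortion']))[0][:,0].round(1))
d=np.load('pics/w2.npy'); im=cv2.imread('pics/w2.png')
for v in range(204,262,3): print(v,d[v,[235,243,250,255,262,270]].round(4),im[v,250])
E
```

```text
[[253.5 218.8]
 [253.4 208.6]
 [270.1 208.6]
 [236.8 208.6]
 [253.1 223.1]
 [253.1 239.8]
 [253.3 227.8]]
204 [0.2155 0.2173 0.2177 0.2168 0.2165 0.2174] [193 192 190]
207 [0.2172 0.2168 0.2165 0.2157 0.2151 0.2165] [88 86 87]
210 [0.2169 0.2163 0.2173 0.2177 0.2174 0.2171] [94 93 92]
213 [0.2181 0.2171 0.2167 0.2175 0.2167 0.2176] [92 92 90]
216 [0.2176 0.2179 0.2184 0.2176 0.2165 0.2183] [96 95 94]
219 [0.2175 0.2185 0.2183 0.2186 0.2175 0.2184] [86 86 83]
222 [0.2181 0.2197 0.1879 0.2187 0.219  0.2195] [89 90 88]
225 [0.2206 0.1839 0.1831 0.1883 0.1838 0.2193] [93 93 93]
228 [0.1783 0.1797 0.1784 0.1819 0.1776 0.1792] [94 95 96]
231 [0.1737 0.1726 0.1732 0.1769 0.1734 0.1713] [94 95 96]
234 [0.1685 0.1678 0.1688 0.1724 0.1679 0.1696] [94 96 97]
237 [0.165  0.1637 0.1644 0.1681 0.1647 0.1637] [90 91 91]
240 [0.1598 0.1603 0.1601 0.164  0.1604 0.1609] [90 90 88]
243 [0.1561 0.1575 0.156  0.1599 0.1564 0.1581] [92 90 92]
246 [0.1526 0.152  0.1531 0.1568 0.1519 0.1517] [90 90 92]
249 [0.1492 0.1498 0.1489 0.1514 0.1498 0.1494] [88 91 90]
252 [0.1436 0.1454 0.1459 0.1477 0.145  0.1448] [87 88 90]
255 [0.1425 0.1412 0.1423 0.1454 0.1419 0.1416] [92 91 92]
258 [0.139  0.1388 0.1395 0.1423 0.139  0.139 ] [87 86 87]
261 [0.082  0.0817 0.1366 0.1392 0.0826 0.0839] [85 87 87]
```

The finger end shows at row 222, depth 0.188, so it sits at z≈0.065. The pad is still up at 0.034. The real fingertips therefore end well above the nominal TCP, which explains why there is no contact. I'll descend gently until I feel the spring.

Call:
jog_arm --pt "0 0 0.02 0" --pt "0 0 0.04 0" --pt "0 0 0.055 0" --pt "0 0 0.067 0" --pt "0 0 0.067 0"

```text
time: 3.55
eef_pos: [0.5397, -0.3037, 0.0044]
orientation: [-3.141, 0.001, -0.136]
wrist_force: [-0.2, -0.4, 0.8]
width: 0.004
grasp_force: 0.0
```

Call:
jog_arm --pt "0 0 0.01 0" --pt "0 0 0.02 0" --pt "0 0 0.02 0"

```text
time: 3.85
eef_pos: [0.5399, -0.3039, -0.0012]
orientation: [-3.141, 0.001, -0.136]
wrist_force: [0.5, -0.3, 0.3]
width: 0.005
grasp_force: 0.0
```

```bash
cat > tip.py <<'E'
from h import *
import sys
c=camera_info('wrist');s=sense();R=Ro.from_euler('xyz',s['orientation']).as_matrix()
T=np.array(c['tool_from_camera']);K=np.array(c['intrinsics']); im,d=save('wrist',sys.argv[1])
def f(uv):
    p=cv2.undistortPoints(np.array([[uv]],float),K,np.array(c['distortion']))[0,0]; z=np.median(d[uv[1]:uv[1]+1,uv[0]-2:uv[0]+3])
    P=s['eef_pos']+R@(T[:3,:3]@(np.r_[p,1]*z)+T[:3,3]); e=P[:2]-J0; return [float(x) for x in np.r_[e@U,e@V,P[2]].round(4)]
for v in range(198,262,4): print(v,f((248,v)))
print('padside',f((292,215)),f((290,225)),'body',f((200,270)),f((300,270)))
go(-.08,0,0)
E
python3 tip.py w3
```

```text
198 [-0.0807, -0.0231, 0.0263]
202 [-0.0807, -0.0204, 0.026]
206 [-0.0807, -0.0175, 0.0256]
210 [-0.0803, -0.0103, 0.0103]
214 [-0.0808, -0.0142, 0.0328]
218 [-0.0809, -0.0124, 0.0351]
222 [-0.0808, -0.0095, 0.0345]
226 [-0.0811, -0.0105, 0.0449]
230 [-0.0812, -0.0106, 0.052]
234 [-0.0814, -0.0106, 0.0585]
238 [-0.0815, -0.0103, 0.0637]
242 [-0.0816, -0.0106, 0.0699]
246 [-0.0818, -0.0105, 0.0749]
250 [-0.0819, -0.0102, 0.0793]
254 [-0.082, -0.0104, 0.0844]
258 [-0.0821, -0.0104, 0.0887]
padside [-0.1087, -0.0141, 0.0342] [-0.1076, -0.0075, 0.0345] body [-0.0711, -0.0344, 0.1462] [-0.0968, -0.0348, 0.1467]
t 3.9 jig -0.0842 -0.0001 [ 0.54  -0.304 -0.001] rpy [-3.1415e+00  3.0000e-04 -1.3600e-01] F [-0.19  0.06  0.57] w 0.003
units [-0.0002 -0.014  -0.0034]
```

The tip is at about TCP + 40 mm, so contact should come near TCP z≈-0.006. Continuing slowly.

Call:
jog_arm --pt "0 0 0.01 0" --pt "0 0 0.02 0" --pt "0 0 0.03 0" --pt "0 0 0.03 0"

```text
time: 4.3
eef_pos: [0.5405, -0.3044, -0.0095]
orientation: [3.141, -0.001, -0.136]
wrist_force: [-0.2, 0.7, 5.9]
width: 0.001
grasp_force: 2.7
```

Call:
jog_arm --pt "0 0 0.007 0" --pt "0 0 0.007 0"

```text
time: 4.5
eef_pos: [0.5406, -0.3044, -0.0113]
orientation: [3.141, -0.001, -0.136]
wrist_force: [-0.9, 0.5, 6.0]
width: 0.001
grasp_force: 3.1
```

Call:
jog_arm --pt "0 0 0.007 0" --pt "0 0 0.007 0"

```text
time: 4.7
eef_pos: [0.5405, -0.3044, -0.0132]
orientation: [3.141, -0.001, -0.136]
wrist_force: [-1.3, 0.2, 7.3]
width: 0.005
grasp_force: 3.5
```

Call:
jog_arm --pt "0 0 0.005 0" --pt "0 0 0.005 0"

```text
time: 4.9
eef_pos: [0.5406, -0.3044, -0.0141]
orientation: [3.141, -0.001, -0.136]
wrist_force: [-1.3, 0.8, 9.3]
width: 0.005
grasp_force: 4.7
```

```bash
python3 tip.py w4 | tail -12
```

```text
226 [-0.0814, -0.0112, 0.0321]
230 [-0.0815, -0.0108, 0.0379]
234 [-0.0817, -0.0111, 0.0453]
238 [-0.0818, -0.0111, 0.0513]
242 [-0.0819, -0.0108, 0.0563]
246 [-0.0821, -0.0109, 0.0618]
250 [-0.0822, -0.0111, 0.0671]
254 [-0.0823, -0.0112, 0.0719]
258 [-0.0823, -0.0106, 0.0749]
padside [-0.1092, -0.0144, 0.0202] [-0.1076, -0.009, 0.0239] body [-0.0714, -0.035, 0.1335] [-0.0971, -0.0349, 0.1334]
t 4.95 jig -0.0845 -0.0007 [ 0.5406 -0.3044 -0.0141] rpy [ 3.1408e+00 -1.3000e-03 -1.3600e-01] F [-2.44  2.06  9.05] w 0.006
units [-0.0022 -0.015  -0.047 ]
```

It's bottomed: 9 N against the spring's 7.5 N, and the pad is at z=0.024. Now I'll push along the jig's +x, which is tool -y.

Call:
jog_arm --pt "0 -0.01 0.004 0" --pt "0 -0.03 0.004 0" --pt "0 -0.05 0.004 0" --pt "0 -0.065 0.004 0" --pt "0 -0.075 0.004 0" --pt "0 -0.085 0.004 0" --pt "0 -0.095 0.004 0"

```text
time: 5.65
eef_pos: [0.5464, -0.2823, -0.0141]
orientation: [3.131, -0.007, -0.134]
wrist_force: [-2.6, -11.1, 8.6]
width: 0.003
grasp_force: 7.0
```

```bash
python3 tip.py w5 | tail -3
```

```text
padside [-0.0852, -0.0189, 0.0267] [-0.0846, -0.0115, 0.0239] body [-0.0471, -0.0368, 0.1335] [-0.0728, -0.037, 0.1338]
t 5.7 jig -0.0614 -0.0034 [ 0.5465 -0.2819 -0.0141] rpy [ 3.1312 -0.0068 -0.1337] F [-1.6  -9.63  9.19] w 0.007
units [-0.0112  0.0626 -0.0463]
```

Call:
jog_arm --pt "-0.005 -0.01 0.002 0" --pt "-0.007 -0.02 0.002 0" --pt "-0.009 -0.03 0.002 0" --pt "-0.01 -0.04 0.002 0" --pt "-0.01 -0.04 0.002 0"

```text
time: 6.2
eef_pos: [0.5467, -0.2707, -0.014]
orientation: [3.13, -0.01, -0.134]
wrist_force: [0.1, -10.3, 9.0]
width: 0.003
grasp_force: 6.9
```

```bash
python3 tip.py w6 | tail -3; python3 - <<'E'
import cv2
a=cv2.imread('pics/w6.png'); cv2.imwrite('pics/w6c.png',cv2.resize(a[80:290,30:310],(800,600)))
E
```

```text
padside [-0.076, -0.0126, 0.0107] [-0.073, -0.0102, 0.0243] body [-0.0357, -0.0354, 0.1342] [-0.0612, -0.0352, 0.134]
t 6.25 jig -0.0503 -0.0022 [ 0.5467 -0.2707 -0.014 ] rpy [ 3.1302 -0.0101 -0.1342] F [ -1.09 -10.33   9.64] w 0.003
units [-0.0069  0.0995 -0.0458]
```

View pics/w6c.png

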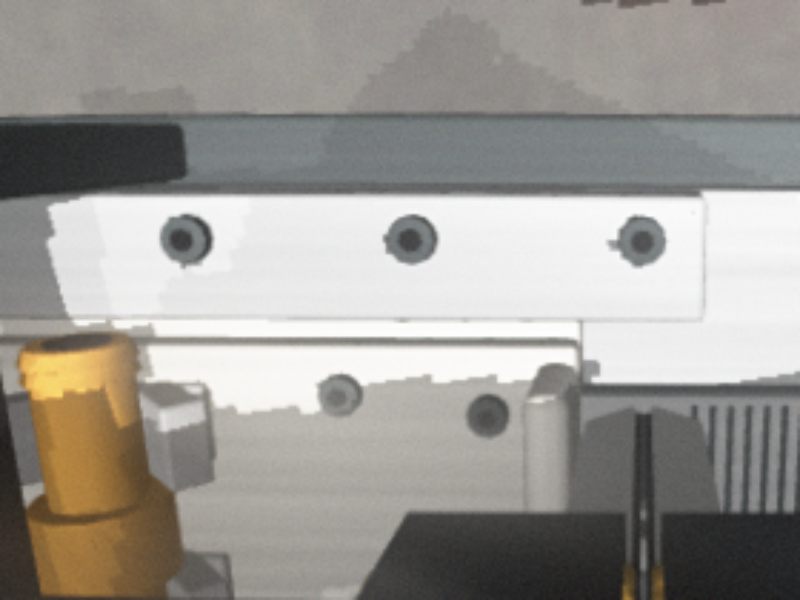

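The wrist view shows the finger against the push plate (crop x≈575), the pad still down and the joiner seated. The slide is at about x=27 mm, past the blocking point. Continuing to the stop.

Call:
jog_arm --pt "0 -0.01 0 0" --pt "0 -0.02 0 0" --pt "0 -0.03 0 0" --pt "0 -0.04 0 0" --pt "0 -0.047 0 0" --pt "0 -0.047 0 0"

```text
time: 6.85
eef_pos: [0.5483, -0.257, -0.0141]
orientation: [3.13, -0.01, -0.134]
wrist_force: [-0.4, -11.5, 10.9]
width: 0.004
grasp_force: 7.6
```

Call:
jog_arm --pt "0 -0.007 0 0" --pt "0 -0.014 0 0" --pt "0 -0.014 0 0"

```text
time: 7.15
eef_pos: [0.5486, -0.2551, -0.014]
orientation: [3.126, -0.01, -0.133]
wrist_force: [-3.5, -17.2, 9.4]
width: 0.006
grasp_force: 12.2
```

The push force jumped to 17 N as motion stopped at TCP x≈-35 mm, which matches the end stop. I'll ease the push slightly, then lift straight up.

Call:
jog_arm --pt "0 0.01 0 0" --pt "0 0.015 -0.01 0" --pt "0 0.018 -0.03 0" --pt "0 0.022 -0.06 0" --pt "0 0.03 -0.1 0" --pt "0 0.04 -0.2 0" --pt "0 0.04 -0.3 0" --pt "0 0.04 -0.4 0"

```text
time: 7.95
eef_pos: [0.542, -0.2556, 0.1033]
orientation: [-3.139, 0.003, -0.136]
wrist_force: [0.6, -0.4, -0.5]
width: 0.007
grasp_force: 0.0
```

```bash
python3 - <<'E'
from h import *
go(-.08,0,.1)
E
python3 tip.py w7 >/dev/null
```

```text
t 7.95 jig -0.036 0.0045 [ 0.542  -0.2556  0.1033] rpy [-3.139   0.0034 -0.136 ] F [ 0.61 -0.38 -0.46] w 0.007
units [0.0151 0.1468 0.0106]
```

View pics/w7.png

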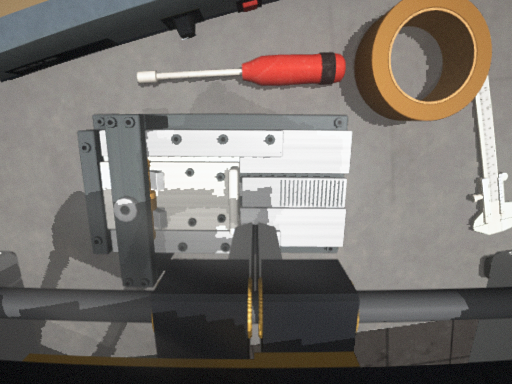

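The slide is now forward, with its plate at column 237 and the joiner under the bridge at (153,180). I'll check the pad height and the slide position by depth.

```bash
python3 - <<'E'
from h import *
c=camera_info('wrist');s=sense();R=Ro.from_euler('xyz',s['orientation']).as_matrix()
T=np.array(c['tool_from_camera']);K=np.array(c['intrinsics']); d=np.load('pics/w7.npy')
def f(uv):
    p=cv2.undistortPoints(np.array([[uv]],float),K,np.array(c['distortion']))[0,0]; z=np.median(d[uv[1]-1:uv[1]+2,uv[0]-1:uv[0]+2])
    P=s['eef_pos']+R@(T[:3,:3]@(np.r_[p,1]*z)+T[:3,3]); e=P[:2]-J0; return [float(x) for x in np.r_[e@U,e@V,P[2]].round(4)]
for n,uv in [('pad',(260,188)),('pad',(320,192)),('pad',(300,200)),('bed',(310,150)),('joiner',(153,183)),('joiner',(153,200))]: print(n,f(uv))
for u in range(232,244): print(u,f((u,195)))
E
```

```text
pad [-0.0436, -0.0083, 0.0401]
pad [-0.1022, -0.0044, 0.0402]
pad [-0.0829, 0.0036, 0.0403]
bed [-0.0921, -0.0444, 0.0325]
joiner [0.0519, -0.0181, 0.0651]
joiner [0.0517, -0.0036, 0.0694]
232 [-0.0189, -0.0092, 0.0737]
233 [-0.0197, -0.0093, 0.074]
234 [-0.0206, -0.0092, 0.0737]
235 [-0.0214, -0.0091, 0.0731]
236 [-0.0222, -0.0089, 0.0722]
237 [-0.0231, -0.0089, 0.0722]
238 [-0.0234, -0.0064, 0.0616]
239 [-0.0234, -0.0026, 0.0454]
240 [-0.0235, 0.0017, 0.0274]
241 [-0.0245, 0.0017, 0.0274]
242 [-0.026, -0.001, 0.0388]
243 [-0.027, -0.0012, 0.0396]
```

The pad is back up, 8 mm over the bed, and the slide's rear face is at x≈-23 mm, so it's locked. The arm is clear, so I'll hand in.

```bash
python3 -c "
from plant import *
print(hand_in())"
```

```text
the job is handed in; nothing more can be done
None
```

The slide is at the end stop and locked: the catch has sprung back up (pad about 8 mm above the bed), the joiner is under the bridge on the slide, nothing was picked up, and the job is handed in at about 8 s.

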